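# Cock a spring striker behind a balanced specimen

### The arm

A 6-joint arm with a two-finger parallel gripper is mounted at the origin on a cart in front of the work surface, level with it; the furniture and walls round the work are solid. World frame = base frame: x ahead of the robot, y to its left, z up, the work surface at z = 0. Lengths are in m, angles in rad, forces in N, time in s.
With the tool pointing down it reaches from about 0.275 to 1 m from the base axis. Payload 8.4 kg.
Tool frame: the origin (TCP) lies on the centre line of the jaws, within the pads' length; the fingertips stand 22 mm ahead of it and the grasp point (between the pads) lies 3 mm ahead of it; z points along the fingers, y is the line along which they close (so a half turn about z gives the same grasp; the last joint's range is limited). The gripper opens to 85 mm and grips with 20 to 120 N. Pads are 22 mm wide; open, the fingers measure 114 mm over their backs; the gripper's body (76 mm by 85 mm) begins 54 mm behind the grasp point. The pads swing forward as they close: fully open they stand 13 mm farther back than shut.
Start: joints at [-0.002, 0.353, 1.633, -0, 1.155, -0.002], TCP at [0.625, -0, 0.253] pointing down, gripper open.
Joint ranges: [-2.63, 2.63], [-0.92, 2.1], [0.06, 2.66], [-1.3, 4.44], [0, 2.69], [-3.02, 3.02]. Speed limits (rad/s): [2.22, 2.22, 2.79, 3.14, 3.14, 3.14].

### API

Orientations are given as a unit quaternion [x, y, z, w].
In Python, from station import * gives the robot as it stands.
- The arm moves only by the tool step_arm, never from a script. Its argument "commands" is a list that holds one entry, the list of rows, each a list of 7 numbers: the turn, a rotation vector about the tool's x, y, z in degrees, then the shift along the tool's x, y, z in m, then the opening, from 0 (shut) to 1 (fully open). In form: [[[ax, ay, az, tx, ty, tz, jaw], ...]]. A call has 1 to 20 rows; each row shifts and turns the commanded pose from where the row before left it, along the tool's axes as they then stand; what a row does not reach is not made up. A row lasts 1/12 s, in which the tool goes at most 41.7 mm and 7.16 degrees, less where a joint would pass 70% of its speed; a pose out of reach is approached as far as the arm can. A call is refused whole if a number of a shift passes 0.0417 or a number of a turn 7.16, either way. A call with a gripper value outside its range is refused whole. The fingers move at their own pace and stop on an object; "force" is the grip in N (left out, the last holds). Time passes only in rows, so rows that do not move let the fingers close. It gives the time, the measured TCP pose, the force, the opening and the grip force at its end, in the units of the state.
- state(): the state, without advancing time (a new reading comes with each control period).
- grab_frame(name): name is "scene" or "side" or "wrist"; returns a dict with "color" (420x560x3 uint8, red, green, blue), "intrinsics" (3x3 intrinsics, pixels), "world_from_camera" (4x4, takes a point from camera to world coordinates). Camera axes: x right, y down, z forward; pixel columns grow to the right and rows downward; lengths in m; the calibration is good to about 2 mm. A picture is of the moment at which its call begins. There is no depth.
- sign_off(): hands the job in; it is judged then, once.
The state is a dict: "time": time; "q": joint angles; "joint_vel": joint speeds; "joint_efforts": joint torques, N m; "eef_pos": TCP position; "tcp_rot": TCP orientation; "contact_force": force on the tool from outside, world axes, zero at the start; "torque": the same for the moment, N m; "opening": opening from 0.0 (shut) to 1.0 (fully open); "grasp_force": force on a finger pad.
Only numpy, scipy, OpenCV 4.12 (cv2) and the standard library are available. Lean on these libraries where they do the work, as an engineer would, in place of code of your own. Each camera call takes 0.05 s, during which the arm holds its last target. There are 200 camera calls.

### The job

Get the striker rig ready for an impact test: balance the longer of the two aluminium profile pieces level on the middle of the steel dome, lengthwise in line with the striker slide, and let go of it while the striker is still home. Then draw the striker back by its knob until its pointer stands between the two lugs of the index, and finish while still holding it there against the spring, with the piece still balanced on the dome. Leave the other loose things where they are.

Things in the scene. Friction and masses are not known exactly. Their poses are not given: they have to be found in the camera images.
- rig: Striker rig, fixed: dark steel base plate 265 x 100 x 12 mm with a steel dome at the +x end and a rail with a spring striker at the -x end. Origin on the worktop, 60 mm from the dome's axis; +x runs along the slide from striker to dome (roughly away from the robot), z up. Plate from x = -150 to +115 mm, rail with end stop from -147 to -4 mm.
- dome_top (a point): Crown of the dome: a steel ball face of 50 mm radius, its crown 50 mm above the worktop, at x = +60 mm on the rig. A flat piece laid on it centred stays by itself; off centre it tips by about 1 degree for every 0.7 mm, and slides off if far out.
- striker: Grey carriage 50 x 46 x 38 mm on the rail, steel nose towards the dome, black knob on top. Slides along the rig's x only; the spring keeps it home (x = -45 mm on the rig, nose 20 mm short of a piece centred on the dome); pulled, it moves to -x, at most 70 mm, and shoots back if let go. Spring 4 N at home, 11 N at 65 mm. Origin under the block's middle, 33 mm above the worktop; axes as the rig's.
- knob (a point): Centre of the black knob on the carriage, the place to grip: upright and round, 24 mm across (22 mm at the waist), 38 mm high, from 80 to 118 mm above the worktop (this point lies 101 mm above it). The carriage's top is 71 mm above the worktop.
- pointer (a point): Middle of the pointer, a steel blade 2 mm thick that sticks out of the carriage's -y side, level with the knob's axis in x; this point moves with the carriage.
- index: Index: dark steel saddle 30 x 14 x 12 mm with two upright steel lugs, 7 mm thick and 20 mm high, on the base plate at the -y side of the rail, 40 mm from its middle; top 45 mm above the worktop. Fixed, but set at another place along the slide each time, 30 to 58 mm behind (-x of) the pointer's home. Origin under its middle; axes as the rig's.
- window (a point): Middle of the 10 mm window between the two lugs of the index: the mark. The pointer is on the mark when it stands at the same place along the rig's x axis as this point.
- long_profile: The piece to balance: slotted aluminium profile, 20 x 80 x 20 mm, long along its y axis, about 80 g, lying on the worktop to the right of the rig. Origin at the centre of its underside, z up.
- short_profile: The shorter profile piece, 20 x 60 x 20 mm, long along its y axis; leave it alone. Origin at the centre of its underside.
- motor: Small upright brushless motor, 28 mm across, 36 mm high; leave it alone. Origin at the centre of its underside.
- servo: Black servo, 21 x 60 x 45 mm; leave it alone. Origin at the centre of its underside.
Things that resemble listed ones, but are neither listed nor needed, are in the scene too. Leave any black look-alike of the long_profile alone.

How it is judged:
On the way, in this order (a step that is already met when the one before it is completed fails the run):
1. the longer profile rests balanced on the dome, lengthwise along the slide and released, the striker still home (distance between long_profile and dome_top below 0.012 m and angle between long_profile's own z axis and vertical below 0.25 rad and angle between the y axis of long_profile and the x axis of rig, either way round below 0.25 rad and contact force between long_profile and rig above 0.2 N and contact force between long_profile and the arm below 0.05 N and contact force between long_profile and the fingers below 0.05 N and linear speed of long_profile below 0.03 m/s and x of striker in the frame of rig above -0.051 m), for 0.5 s.
2. the striker is drawn by the robot until the pointer is between the lugs, the profile still on the dome (distance between long_profile and dome_top below 0.012 m and angle between long_profile's own z axis and vertical below 0.25 rad and angle between the y axis of long_profile and the x axis of rig, either way round below 0.25 rad and contact force between long_profile and rig above 0.2 N and contact force between long_profile and the arm below 0.05 N and contact force between long_profile and the fingers below 0.05 N and linear speed of long_profile below 0.03 m/s and x of pointer in the frame of window between -0.004 and 0.004 m and linear speed of striker below 0.02 m/s and contact force between the fingers and striker above 3 N), for 0.3 s.
At the end, for the whole second after the job is handed in: Fingers hold the striker at rest (over 3 N on it), pointer within 4 mm of the window's middle; long profile on the dome, untouched by the robot, underside centre within 12 mm of the crown, tilt and yaw to the slide under 0.25 rad; short profile, motor, servo moved under 30 mm (all of step 2 and distance of each of short_profile, motor, servo from where it was at the start of the episode below 0.03 m); the arm keeps its last pose, push and grip.
It fails at once if the short profile, the motor or the servo is moved more than 30 mm (distance of any of short_profile, motor, servo from where it was at the start of the episode above 0.03 m).
It also fails if it takes over 58 s, if anything falls off the work surface, if the arm or the gripper's body presses on something with over 40 N, if the wrist force passes 120 N, or if a joint passes its speed limit or range.

## Working session

There is one attempt and no reset: what is moved stays moved. The work goes in short steps, Python scripts to look and compute and a tool call to move; the robot and the scene stay as the last step left them, time stands still between calls to the robot, and variables do not carry over. Pictures are saved under pics/ and viewed, at most 10 in all, crops included, and the job is handed in when it is done.

Besides the shell and the picture viewer there is one more tool, called after ">>>" by a JSON object that holds its "method" and its "body". step_arm: Moves the arm, as the interface text tells. Its arguments: {"type":"object","properties":{"commands":{"type":"array","items":{"type":"array","items":{"type":"array","items":{"type":"number"}}}},"force":{"type":"number"}},"required":["commands"]}

```bash
mkdir -p pics
cat > h.py <<'E'
from station import *
import numpy as np, cv2, json
def snap(n,f):
    d=grab_frame(n); cv2.imwrite('pics/%s.png'%f,d['color'][:,:,::-1])
    np.savez('pics/%s.npz'%f,K=d['intrinsics'],T=d['world_from_camera']); return d
def ray(f,u,v):
    z=np.load('pics/%s.npz'%f); K,T=z['K'],z['T']
    r=T[:3,:3]@np.linalg.solve(K,[u,v,1.]); return T[:3,3],r/np.linalg.norm(r)
def plane(f,u,v,h):
    o,r=ray(f,u,v); return o+r*(h-o[2])/r[2]
def tri(*obs):
    A=np.zeros((3,3));b=np.zeros(3)
    for f,u,v in obs:
        o,r=ray(f,u,v);P=np.eye(3)-np.outer(r,r);A+=P;b+=P@o
    x=np.linalg.solve(A,b)
    return x,[round(1000*np.linalg.norm((np.eye(3)-np.outer(ray(*o)[1],ray(*o)[1]))@(x-ray(*o)[0])),1) for o in obs]
def proj(f,p):
    z=np.load('pics/%s.npz'%f); K,T=z['K'],z['T']
    c=K@(T[:3,:3].T@(np.array(p)-T[:3,3])); return c[:2]/c[2]
E
python3 - <<'E'
from h import *
ims=[snap(n,n+'0')['color'] for n in('scene','side','wrist')]
for n in ('scene0','side0','wrist0'):
    print(n,np.load('pics/%s.npz'%n)['T'].round(3).tolist())
print(np.load('pics/wrist0.npz')['K'],state()['tcp_rot'])
big=np.vstack([np.hstack(ims[:2]),np.hstack([ims[2],ims[2]*0])])
cv2.imwrite('pics/all.png',cv2.resize(big,(800,600),interpolation=cv2.INTER_AREA)[:,:,::-1])
E
```

```text
scene0 [[-0.652, -0.357, 0.669, -0.11], [-0.758, 0.285, -0.587, 0.521], [0.019, -0.89, -0.456, 0.519], [0.0, 0.0, 0.0, 1.0]]
side0 [[0.902, -0.178, 0.395, 0.18], [-0.433, -0.369, 0.823, -0.747], [-0.0, -0.912, -0.41, 0.46], [0.0, 0.0, 0.0, 1.0]]
wrist0 [[1.0, 0.001, -0.002, 0.624], [-0.0, -0.945, -0.326, 0.084], [-0.002, 0.326, -0.945, 0.373], [0.0, 0.0, 0.0, 1.0]]
[[320.099852     0.         277.48574119]
 [  0.         320.099852   215.936479  ]
 [  0.           0.           1.        ]] [ 7.07117631e-01  7.07095752e-01 -3.47282939e-04 -3.63499759e-04]
```

View pics/scene0.png

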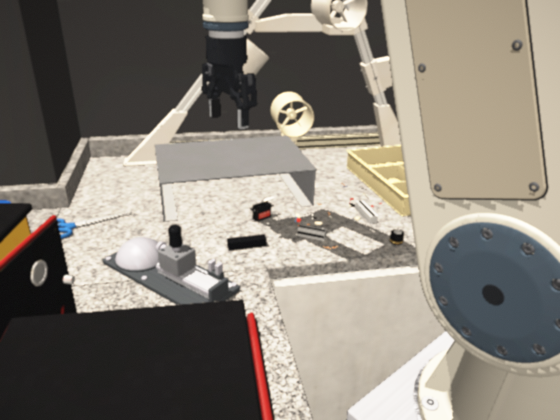

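View pics/wrist0.png

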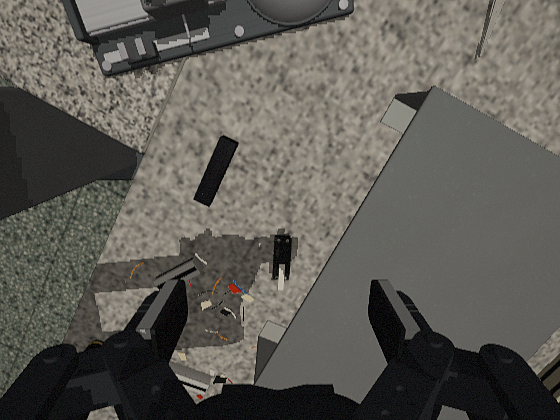

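The scene view shows the rig at about (170,265), a black look-alike bar at (247,242), a motor at (397,237), a servo at (262,211), a profile at (310,231) and another at (362,208). The wrist view shows the rig's top edge at (210,30), the black bar at (216,170), the servo at (282,255), profiles at (178,270) and (195,378), and a grey bridge on the right.

View pics/side0.png

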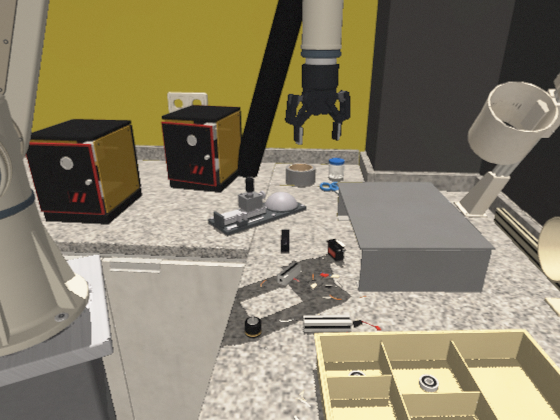

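Run:
```python
from h import *
a=cv2.imread('pics/scene0.png')[160:310,90:290]; b=cv2.imread('pics/scene0.png')[180:270,230:420]
c=cv2.imread('pics/wrist0.png')[225:415,60:320];
A=cv2.resize(a,(400,300),interpolation=2);B=cv2.resize(b,(400,300),interpolation=2)[:, :]
C=cv2.resize(c,(411,300),interpolation=2)[:,:400]
print(b.shape)
D=cv2.resize(cv2.imread('pics/wrist0.png')[0:90,60:360],(400,300),interpolation=2)
cv2.imwrite('pics/crop1.png',np.vstack([np.hstack([A,B]),np.hstack([C,D])]))
```

```text
(90, 190, 3)
```

View pics/crop1.png

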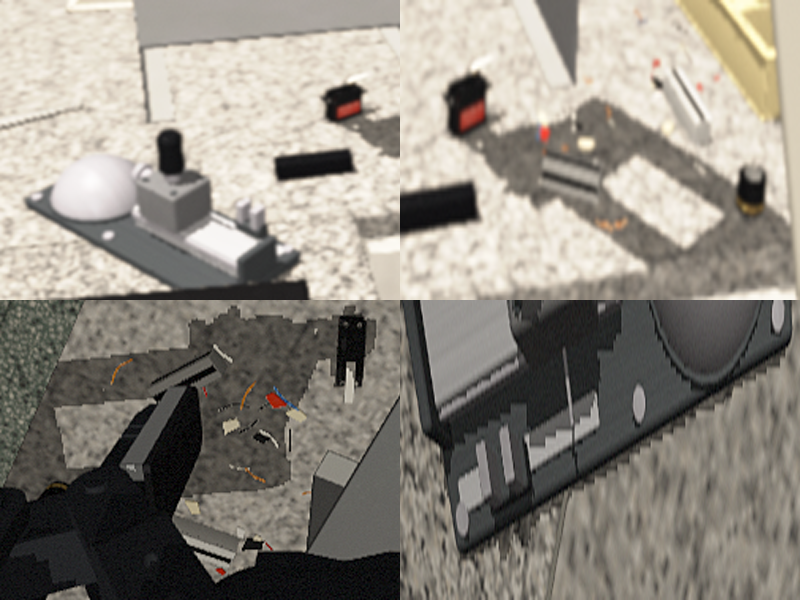

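Candidates for the long profile:
- **Profile A:** aluminium, scene (311,233), side (290,272), wrist (178,270).
- **Profile B:** aluminium, scene (365,211), side (328,323), wrist (195,378).
- **Black bar:** scene (247,242), the look-alike to leave alone.

I'll compare the lengths of A and B.

Run:
```python
from h import *
p=lambda n,x:print(n,np.round(x,3))
# side view profile ends (top face)
for n,e in dict(A=[(281,279),(300,265)],B=[(304,319),(352,319)]).items():
    P=[plane('side0',*q,.02) for q in e]; p(n+' side',P); print(np.linalg.norm(P[0]-P[1]))
for n,e in dict(A=[(297.5,231),(325,235)],B=[(355,202),(375,219)]).items():
    P=[plane('scene0',*q,.02) for q in e]; p(n+' scene',P); print(np.linalg.norm(P[0]-P[1]))
for n,q in dict(motor=(397,237),servo=(262,211),bar=(247,242),domeTop=(138,240)).items(): p(n,plane('scene0',*q,.03))
print('knob',tri(('scene0',175,229),('side0',250,182)))
print('knobtop',tri(('scene0',175,226),('side0',250,179)))
p('holes wrist',[plane('wrist0',60+(x-400)/1.333,(y-300)/3.333,.012) for x,y in((462,520),(640,403),(777,318))])
p('lugs',[plane('wrist0',60+(x-400)/1.333,(y-300)/3.333,.045) for x,y in((485,440),(507,425))])
p('pointer',[plane('wrist0',60+(x-400)/1.333,(y-300)/3.333,.045) for x,y in((566,348),(574,450))])
p('bridge corners',[plane('side0',*q,.1) for q in((338,183),(416,183),(361,247),(478,247))])
for q,r in (((155,145),(338,183)),((310,168),(361,247))): print(tri(('scene0',*q),('side0',*r)))
```

```text
A side [[ 0.468 -0.147  0.02 ]
 [ 0.526 -0.117  0.02 ]]
0.06528411642446823
B side [[ 0.451 -0.272  0.02 ]
 [ 0.524 -0.307  0.02 ]]
0.08088266831746245
A scene [[ 0.509 -0.087  0.02 ]
 [ 0.461 -0.12   0.02 ]]
0.05873994477549418
B scene [[ 0.524 -0.289  0.02 ]
 [ 0.439 -0.259  0.02 ]]
0.08969715304164942
motor [ 0.351 -0.217  0.03 ]
servo [ 0.612 -0.074  0.03 ]
bar [0.528 0.033 0.03 ]
domeTop [0.669 0.196 0.03 ]
knob (array([0.53708333, 0.1818229 , 0.10645219]), [np.float64(2.3), np.float64(2.3)])
knobtop (array([0.53680437, 0.1818989 , 0.11371408]), [np.float64(1.2), np.float64(1.2)])
holes wrist [[0.447 0.123 0.012]
 [0.586 0.155 0.012]
 [0.687 0.176 0.012]]
lugs [[0.483 0.139 0.045]
 [0.498 0.143 0.045]]
pointer [[0.54  0.161 0.045]
 [0.543 0.137 0.045]]
bridge corners [[ 0.746  0.086  0.1  ]
 [ 0.93  -0.003  0.1  ]
 [ 0.594 -0.224  0.1  ]
 [ 0.788 -0.318  0.1  ]]
(array([0.75714722, 0.0835858 , 0.13910017]), [np.float64(39.8), np.float64(39.8)])
(array([ 0.60406778, -0.21444484,  0.09657387]), [np.float64(4.0), np.float64(4.0)])
```

B measures about 81 mm and A about 60 mm, so B is the long profile. Next I'll take wrist views over the rig from two places, then over B.

>>> {"method": "step_arm", "body": {"commands": [[[0,0,0,0.032,-0.015,0,1],[0,0,0,0.032,-0.015,0,1],[0,0,0,0.032,-0.015,0,1],[0,0,0,0.032,-0.015,0,1],[0,0,0,0.032,-0.015,0,1],[0,0,0,0,0,0,1],[0,0,0,0,0,0,1],[0,0,0,0,0,0,1]]]}}

```text
time: 0.82
eef_pos: [0.55, 0.16, 0.2532]
tcp_rot: [0.707, 0.707, -0.0, 0.0]
contact_force: [-0.3, 0.9, 0.9]
opening: 1.002
grasp_force: 0.0
```

```bash
python3 -c "
from h import *
snap('wrist','r1')"
```

>>> {"method": "step_arm", "body": {"commands": [[[0,0,0,0,0.03,0,1],[0,0,0,0,0.03,0,1],[0,0,0,0,0.03,0,1],[0,0,0,0,0,0,1],[0,0,0,0,0,0,1],[0,0,0,0,0,0,1]]]}}

```text
time: 1.37
eef_pos: [0.6396, 0.1588, 0.2526]
tcp_rot: [0.708, 0.707, -0.001, -0.0]
contact_force: [0.1, -0.5, 0.8]
opening: 1.003
grasp_force: 0.0
```

```bash
python3 -c "
from h import *
snap('wrist','r2')"
```

>>> {"method": "step_arm", "body": {"commands": [[[0,0,0,-0.036,-0.015,0,1],[0,0,0,-0.036,-0.015,0,1],[0,0,0,-0.036,-0.015,0,1],[0,0,0,-0.036,-0.015,0,1],[0,0,0,-0.036,-0.015,0,1],[0,0,0,-0.036,-0.015,0,1],[0,0,0,-0.036,-0.015,0,1],[0,0,0,-0.036,-0.015,0,1],[0,0,0,-0.036,-0.015,0,1],[0,0,0,-0.036,-0.015,0,1],[0,0,0,-0.036,-0.005,0,1],[0,0,0,0,0,0,1],[0,0,0,0,0,0,1],[0,0,0,0,0,0,1]]]}}

```text
time: 2.58
eef_pos: [0.4843, -0.2356, 0.2534]
tcp_rot: [0.707, 0.707, 0.0, -0.0]
contact_force: [0.5, 0.0, -0.0]
opening: 0.994
grasp_force: 0.0
```

Run:
```python
from h import *
snap('wrist','b1')
print(state()['eef_pos'],state()['contact_force'])
I=[cv2.imread('pics/%s.png'%n) for n in('r1','r2','b1')]
# full r1 and r2 top part, b1
cv2.imwrite('pics/m1.png',np.vstack([np.hstack([cv2.resize(I[0],(400,300)),cv2.resize(I[1],(400,300))]),np.hstack([cv2.resize(I[2],(400,300)),cv2.resize(I[2][160:310,180:380],(400,300),interpolation=2)])]))
```

```text
[ 0.48461983 -0.23509181  0.253359  ] [ 0.19179514 -0.1507643  -0.0373063 ]
```

View pics/m1.png

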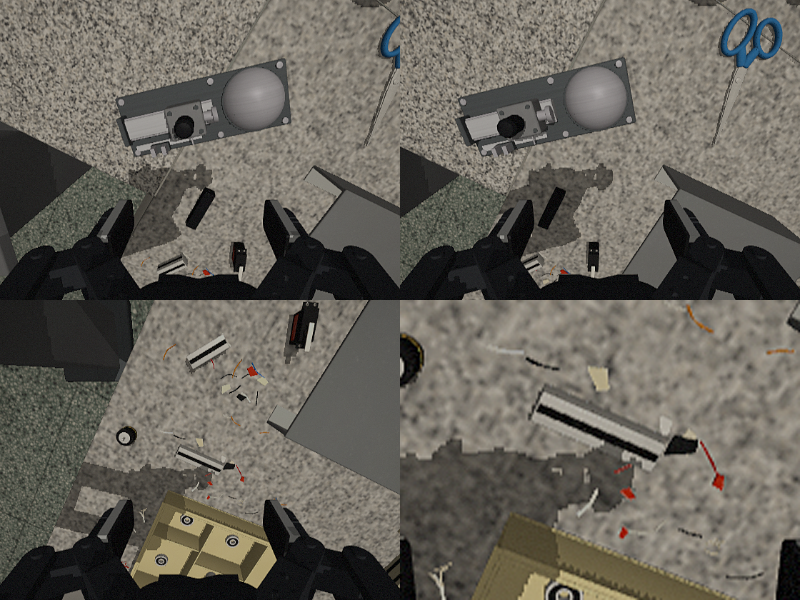

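Panel 1 (r1) shows the whole rig with dome, knob and index. Panel 3 (b1) shows A at about (290,84) and B at about (282,222) in full-image pixels, with a small connector at B's right end and the tray below it. I'll enlarge for precise readings.

Run:
```python
from h import *
I={n:cv2.imread('pics/%s.png'%n) for n in('r1','r2','b1')}
c=lambda n,x,y,w,h:cv2.resize(I[n][y:y+h,x:x+w],(400,300),interpolation=cv2.INTER_CUBIC)
cv2.imwrite('pics/m2.png',np.vstack([np.hstack([c('b1',240,192,80,60),c('r1',180,170,80,60)]),np.hstack([c('r1',300,80,133,100),c('r2',225,80,133,100)])]))
```

```text
(no output)
```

View pics/m2.png

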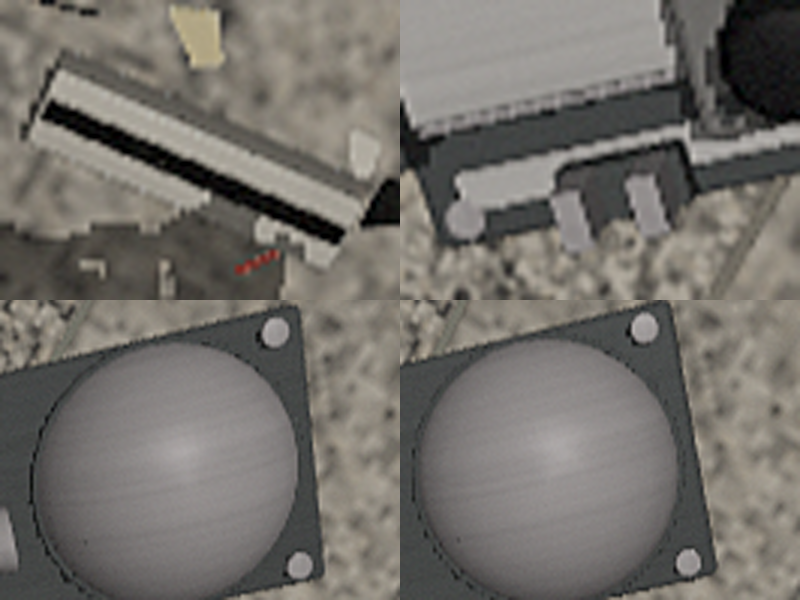

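```bash
cat >> h.py <<'E'
def px(x,y,s,ox,oy): return ((x+.5)/s-.5+ox,(y+.5)/s-.5+oy)
E
python3 - <<'E'
from h import *
from scipy.optimize import least_squares as ls
p=lambda n,x:print(n,np.round(x,4).tolist())
b=lambda x,y:px(x,y,5,240,192)
for n,q in dict(L=(45,102),R=(346,233),C=(194,172)).items(): p(n,plane('b1',*b(*q),.02))
L,R=[plane('b1',*b(*q),.02) for q in((45,102),(346,233))]
p('len',np.linalg.norm(R-L)); p('ang',np.degrees(np.arctan2(*(R-L)[1::-1])))
print('tri L',tri(('b1',*b(45,102)),('side0',304,319)),'R',tri(('b1',*b(346,233)),('side0',352,319)))
r1=lambda x,y:px(x,y-300,3,300,80); r2=lambda x,y:px(x-400,y-300,3,225,80)
for f,g,pts in(('r1',r1,[(32,480),(298,465),(165,342),(70,385),(262,382),(85,583),(262,558)]),('r2',r2,[(414,470),(678,462),(545,338),(450,382),(643,378),(460,570),(640,555)])):
    P=np.array([plane(f,*g(*q),.012)[:2] for q in pts])
    s=ls(lambda c:np.linalg.norm(P-c[:2],axis=1)-c[2],[.66,.19,.05]); p(f+' dome',s.x); p('res',s.fun)
c1=[(299,308),(322,577)];c2=[(669,303),(714,572)]
for i in(0,1): print('corner',plane('r1',*r1(*c1[i]),.012).round(4),plane('r2',*r2(*c2[i]),.012).round(4),tri(('r1',*r1(*c1[i])),('r2',*r2(*c2[i]))))
s1=[(276,333),(300,565)];s2=[(644,328),(688,562)]
for i in(0,1): print('screw',tri(('r1',*r1(*s1[i])),('r2',*r2(*s2[i]))))
p('lugs',[plane('r1',*px(x-400,y,5,180,170),.045) for x,y in((573,220),(648,206))])
p('holeA',plane('r1',*px(65,218,5,180,170),.012))
E
```

```text
L [0.4493, -0.2681, 0.02]
R [0.5204, -0.3012, 0.02]
C [0.484, -0.2856, 0.02]
len 0.0784
ang -24.966
tri L (array([ 0.45053002, -0.26949505,  0.01806041]), [np.float64(1.6), np.float64(1.6)]) R (array([ 0.52311957, -0.30386805,  0.01704974]), [np.float64(2.7), np.float64(2.7)])
r1 dome [0.6336, 0.2088, 0.0481]
res [0.0005, 0.0008, -0.0005, 0.0009, -0.0011, -0.0011, 0.0006]
r2 dome [0.6333, 0.2095, 0.0475]
res [0.0007, 0.001, -0.0007, -0.0008, 0.0008, 0.0004, -0.0015]
corner [0.6759 0.2673 0.012 ] [0.6764 0.2676 0.012 ] (array([0.67661667, 0.26758172, 0.00994415]), [np.float64(0.1), np.float64(0.1)])
corner [0.6965 0.1728 0.012 ] [0.6968 0.1735 0.012 ] (array([0.6970878 , 0.17281347, 0.01039202]), [np.float64(0.3), np.float64(0.3)])
screw (array([0.66767024, 0.25921109, 0.01553511]), [np.float64(0.1), np.float64(0.1)])
screw (array([0.68644866, 0.17784082, 0.0147907 ]), [np.float64(0.0), np.float64(0.0)])
lugs [[0.4803, 0.1336, 0.045], [0.4967, 0.1368, 0.045]]
holeA [0.4477, 0.123, 0.012]
```

Measurements agree well:
- **Rig:** yaw about 12.8°, dome axis at (0.633, 0.209), origin at (0.5745, 0.1957).
- **Knob home:** (0.5305, 0.186).
- **Window:** x = -97 mm, y = -40 mm on the rig, so the pull is about 52 mm.
- **B:** centre at (0.4855, -0.2855), direction -25°, top at about 18–20 mm.

I'll move over B and turn.

>>> {"method": "step_arm", "body": {"commands": [[[0,0,0,-0.025,0,0,0.5],[0,0,0,-0.0245,0.0005,0,0.5],[0,0,-6.5,0,0,0.015,0.5],[0,0,-6.5,0,0,0.015,0.5],[0,0,-6.5,0,0,0.015,0.5],[0,0,-6.5,0,0,0.015,0.5],[0,0,-6.5,0,0,0.015,0.5],[0,0,-6.5,0,0,0.015,0.5],[0,0,-6.5,0,0,0.015,0.5],[0,0,-6.5,0,0,0.015,0.5],[0,0,-6.5,0,0,0.015,0.5],[0,0,-6.5,0,0,0.015,0.5],[0,0,0,0,0,0,0.5],[0,0,0,0,0,0,0.5],[0,0,0,0,0,0,0.5]]]}}

```text
time: 3.88
eef_pos: [0.4861, -0.2849, 0.104]
tcp_rot: [0.218, 0.976, -0.0, 0.0]
contact_force: [0.8, -0.7, 0.5]
opening: 0.498
grasp_force: 0.0
```

Run:
```python
from h import *
from scipy.spatial.transform import Rotation as R
d=snap('wrist','g1'); s=state(); print(s['eef_pos'],s['opening'],R.from_quat(s['tcp_rot']).as_matrix().round(3))
s0=snap('side','g1s')
cv2.imwrite('pics/m3.png',np.hstack([cv2.resize(d['color'],(400,300)),cv2.resize(s0['color'][200:350,200:400],(400,300),interpolation=2)])[:,:,::-1])
```

```text
[ 0.48626599 -0.28519985  0.10429104] 0.5031467267505869 [[-0.905  0.425  0.001]
 [ 0.425  0.905 -0.001]
 [-0.001 -0.    -1.   ]]
```

View pics/m3.png

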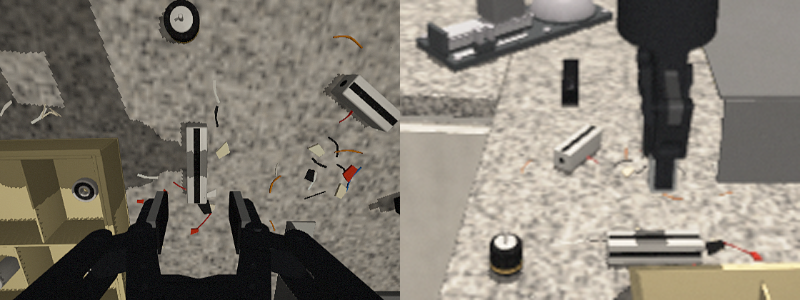

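The profile is aligned in the wrist view, running (197,124) to (197,203) in the half-size panel, with the jaws centred at x≈198. I'll re-measure before descending.

Run:
```python
from h import *
g=lambda x,y:px(x,y,1/1.4,0,0)
P=[plane('g1',*g(*q),.02) for q in((197,124),(196.5,203))]
print(P,(P[0]+P[1])/2,np.linalg.norm(P[0]-P[1]),np.degrees(np.arctan2(*(P[1]-P[0])[1::-1])))
a=P[1]; 
t=[tri(('g1',*g(*q)),('b1',*px(*r,5,240,192))) for q,r in (((197,124),(45,102)),((196.5,203),(346,233)))]; print(t,(t[0][0]+t[1][0])/2)
```

```text
[array([ 0.44619231, -0.2674322 ,  0.02      ]), array([ 0.51975188, -0.3026666 ,  0.02      ])] [ 0.4829721 -0.2850494  0.02     ] 0.08156269665879096 -25.594022377711596
[(array([ 0.44802611, -0.2688843 ,  0.0146034 ]), [np.float64(1.3), np.float64(1.3)]), (array([ 0.52086427, -0.30283656,  0.01743639]), [np.float64(0.5), np.float64(0.5)])] [ 0.48444519 -0.28586043  0.0160199 ]
```

>>> {"method": "step_arm", "body": {"commands": [[[0,0,0,0.0017,-0.001,0.025,0.5],[0,0,0,0,0,0.025,0.5],[0,0,0,0,0,0.015,0.5],[0,0,0,0,0,0.008,0.5],[0,0,0,0,0,0.003,0.5],[0,0,0,0,0,0,0.5],[0,0,0,0,0,0,0.1],[0,0,0,0,0,0,0.1],[0,0,0,0,0,0,0.1],[0,0,0,0,0,0,0.1],[0,0,0,0,0,0,0.1],[0,0,0,0,0,0,0.1],[0,0,0,0,0,0,0.1]]], "force": 40}}

```text
time: 5.07
eef_pos: [0.4844, -0.2862, 0.0286]
tcp_rot: [0.217, 0.976, -0.0, 0.001]
contact_force: [-0.7, -0.0, 6.9]
opening: 0.22
grasp_force: 40.2
```

Grasped (opening 0.22, 40 N). Now lift and carry it to above the dome.

>>> {"method": "step_arm", "body": {"commands": [[[0,0,0,0,0,-0.02,0.1],[0,0,0,0,0,-0.032,0.1],[0,0,0,0,0,-0.032,0.1],[0,0,0,0,0,-0.032,0.1],[0,0,0,0,0,-0.032,0.1],[0,0,0,0,0,-0.032,0.1],[0,0,0,0.0054,0.0365,0,0.1],[0,0,0,0.0054,0.0365,0,0.1],[0,0,0,0.0054,0.0365,0,0.1],[0,0,0,0.0054,0.0365,0,0.1],[0,0,0,0.0054,0.0365,0,0.1],[0,0,0,0.0054,0.0365,0,0.1],[0,0,0,0.0054,0.0365,0,0.1],[0,0,0,0.0054,0.0365,0,0.1],[0,0,0,0.0054,0.0365,0,0.1],[0,0,0,0.0054,0.0365,0,0.1],[0,0,0,0.0054,0.0365,0,0.1],[0,0,0,0.0054,0.0365,0,0.1],[0,0,0,0.0054,0.0365,0,0.1],[0,0,0,0.0054,0.0365,0,0.1]]]}}

```text
time: 6.73
eef_pos: [0.6311, 0.2113, 0.2078]
tcp_rot: [0.216, 0.976, 0.0, 0.0]
contact_force: [0.6, -0.2, -0.1]
opening: 0.221
grasp_force: 39.3
```

>>> {"method": "step_arm", "body": {"commands": [[[0,0,-6.3,0,0,0,0.1],[0,0,-6.3,0,0,0,0.1],[0,0,-6.3,0,0,0,0.1],[0,0,-6.3,0,0,0,0.1],[0,0,-6.3,0,0,0,0.1],[0,0,-6.3,0,0,0,0.1],[0,0,0,0,0,0,0.1],[0,0,0,0,0,0,0.1],[0,0,0,0,0,0,0.1],[0,0,0,0,0,0,0.1]]]}}

```text
time: 7.57
eef_pos: [0.6309, 0.2094, 0.2074]
tcp_rot: [-0.11, 0.994, 0.0, 0.0]
contact_force: [0.3, -1.0, -1.5]
opening: 0.217
grasp_force: 39.4
```

Run:
```python
from h import *
from scipy.spatial.transform import Rotation as R
s=state(); print(s['eef_pos'],s['opening'],s['grasp_force'],s['contact_force'],R.from_quat(s['tcp_rot']).as_matrix().round(3).tolist())
d=snap('wrist','p1')['color'];e=snap('side','p1s')['color'];f=snap('scene','p1c')['color']
c=lambda I,x,y,w,h:cv2.resize(I[y:y+h,x:x+w],(400,300),interpolation=cv2.INTER_CUBIC)
cv2.imwrite('pics/m4.png',np.vstack([np.hstack([c(d,0,0,560,420),c(d,200,180,160,120)]),np.hstack([c(e,180,100,160,120),c(f,80,150,160,120)])])[:,:,::-1])
```

```text
[0.63094447 0.20936674 0.20743098] 0.2170299207893787 39.44189786911011 [ 0.26108668 -1.03046389 -1.45045744] [[-0.976, -0.219, 0.0], [-0.219, 0.976, 0.0], [-0.0, 0.0, -1.0]]
```

View pics/m4.png

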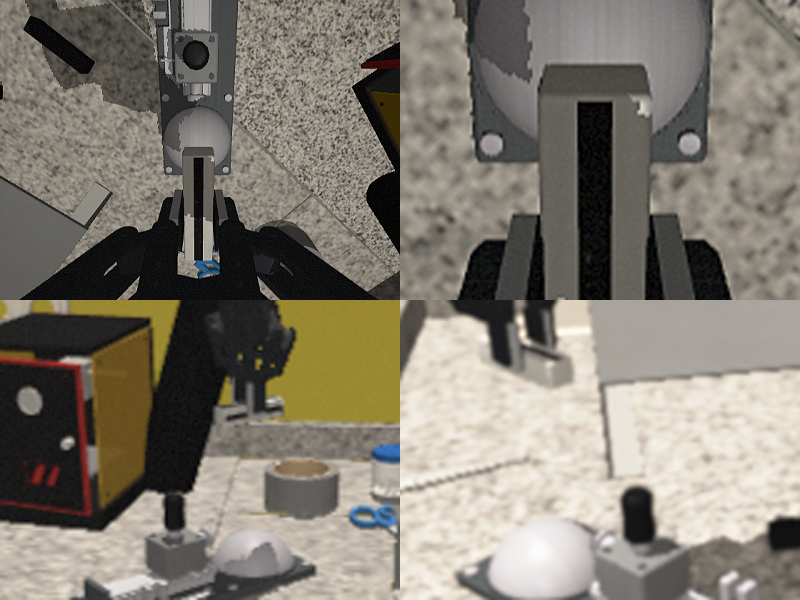

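The profile is held level and straight, with its near top edge centred at panel (593,97). I'll check its offset along the jaws and re-measure the dome from this view.

Run:
```python
from h import *
from scipy.optimize import least_squares as ls
w=lambda x,y:px(x-400,y,2.5,200,180)
s=np.array([0.63094,0.20937]); X=np.array([.976,.219]);Y=np.array([-.219,.976])
for q in((593,96),(540,96),(646,96)):
    e=plane('p1',*w(*q),.1988)[:2]-s; print('end rel tcp',e@X,e@Y)
for q in((593,66),): 
    e=plane('p1',*w(*q),.1788)[:2]-s; print('bottom edge rel tcp',e@X,e@Y)
# dome from panel1 : left,right of circle edge; screws
sc=lambda x,y:px(x,y,1/1.4,0,0)
P=[plane('p1',*w(*q),.0145)[:2] for q in((492,143),(690,145))]; print('screws',P,np.mean(P,0)-.045*X, np.degrees(np.arctan2(*(P[1]-P[0])[::-1])))
d=lambda x,y:px(x,y-300,2.5,180,100); 
print([plane('p1s',*d(*q),.2)for q in((217,408),(284,398))])
k=tri(('p1',*sc(196,47)),('p1s',*d(175,497)),('p1c',*px(636-400,492-300,2.5,80,150)));print('knobtop',k)
```

```text
end rel tcp -0.03968151767206473 0.00026639974947831845
end rel tcp -0.039682707846523314 -0.008787844947817423
end rel tcp -0.03968032744527808 0.009321042532307016
bottom edge rel tcp -0.038839983109152855 0.00023753039514086242
screws [array([0.68544373, 0.17771526]), array([0.66798445, 0.25977269])] [0.63279409 0.20888898] 102.01164774878661
[array([0.5890564 , 0.19221889, 0.2       ]), array([0.67115981, 0.20031857, 0.2       ])]
knobtop (array([0.5316462 , 0.18426407, 0.11580094]), [np.float64(5.5), np.float64(4.7), np.float64(2.6)])
```

>>> {"method": "step_arm", "body": {"commands": [[[0,0,0,-0.0017,-0.0008,0.02,0.1],[0,0,0,0,0,0.03,0.1],[0,0,0,0,0,0.03,0.1],[0,0,0,0,0,0.02,0.1],[0,0,0,0,0,0.014,0.1],[0,0,0,0,0,0.007,0.1],[0,0,0,0,0,0.003,0.1],[0,0,0,0,0,0,0.1],[0,0,0,0,0,0,0.1],[0,0,0,0,0,0,0.1]]]}}

```text
time: 8.55
eef_pos: [0.6337, 0.2093, 0.0847]
tcp_rot: [-0.111, 0.994, 0.0, 0.001]
contact_force: [0.0, -0.3, -1.3]
opening: 0.22
grasp_force: 39.4
```

>>> {"method": "step_arm", "body": {"commands": [[[0,0,0,0,0,0.001,0.1],[0,0,0,0,0,0.001,0.1],[0,0,0,0,0,0.001,0.1],[0,0,0,0,0,0,0.1],[0,0,0,0,0,0,0.1],[0,0,0,0,0,0,0.1]]]}}

```text
time: 9.05
eef_pos: [0.6328, 0.209, 0.0803]
tcp_rot: [-0.111, 0.994, 0.0, -0.0]
contact_force: [-0.1, -0.2, -0.9]
opening: 0.224
grasp_force: 39.4
```

>>> {"method": "step_arm", "body": {"commands": [[[0,0,0,0,0,0.0008,0.1],[0,0,0,0,0,0,0.1],[0,0,0,0,0,0,0.1],[0,0,0,0,0,0,0.1]]]}}

```text
time: 9.38
eef_pos: [0.6328, 0.209, 0.0794]
tcp_rot: [-0.111, 0.994, -0.0, -0.0]
contact_force: [-1.2, 0.1, -1.0]
opening: 0.222
grasp_force: 39.4
```

>>> {"method": "step_arm", "body": {"commands": [[[0,0,0,0,0,0.0006,0.1],[0,0,0,0,0,0,0.1],[0,0,0,0,0,0,0.1],[0,0,0,0,0,0,0.1]]]}}

```text
time: 9.72
eef_pos: [0.6328, 0.209, 0.0789]
tcp_rot: [-0.111, 0.994, 0.0, -0.0]
contact_force: [-0.4, -0.5, -0.8]
opening: 0.22
grasp_force: 39.4
```

>>> {"method": "step_arm", "body": {"commands": [[[0,0,0,0,0,0.0005,0.1],[0,0,0,0,0,0,0.1],[0,0,0,0,0,0,0.1]]]}}

```text
time: 9.97
eef_pos: [0.6329, 0.209, 0.0785]
tcp_rot: [-0.111, 0.994, 0.0, 0.0]
contact_force: [-0.7, 0.1, 0.7]
opening: 0.218
grasp_force: 39.7
```

>>> {"method": "step_arm", "body": {"commands": [[[0,0,0,0,0,0.0005,0.1],[0,0,0,0,0,0,0.1],[0,0,0,0,0,0,0.1]]]}}

```text
time: 10.22
eef_pos: [0.6329, 0.209, 0.0785]
tcp_rot: [-0.111, 0.994, 0.0, 0.0]
contact_force: [-1.4, 0.2, 5.3]
opening: 0.22
grasp_force: 40.3
```

Contact (5 N up). Ease off slightly and open gently.

>>> {"method": "step_arm", "body": {"commands": [[[0,0,0,0,0,-0.0004,0.21],[0,0,0,0,0,0,0.23],[0,0,0,0,0,0,0.24],[0,0,0,0,0,0,0.26],[0,0,0,0,0,0,0.28],[0,0,0,0,0,0,0.32],[0,0,0,0,0,0,0.38],[0,0,0,0,0,0,0.45],[0,0,0,0,0,0,0.5],[0,0,0,0,0,0,0.5],[0,0,0,0,0,0,0.5],[0,0,0,0,0,0,0.5]]], "force": 20}}

```text
time: 11.22
eef_pos: [0.6328, 0.209, 0.0783]
tcp_rot: [-0.111, 0.994, 0.0, 0.0]
contact_force: [0.3, -0.1, 0.5]
opening: 0.503
grasp_force: 0.0
```

Run:
```python
from h import *
d=snap('wrist','q1')['color'];e=snap('side','q1s')['color'];f=snap('scene','q1c')['color']
c=lambda I,x,y,w,h:cv2.resize(I[y:y+h,x:x+w],(400,300),interpolation=cv2.INTER_CUBIC)
cv2.imwrite('pics/m5.png',np.vstack([np.hstack([c(d,0,0,560,420),c(d,200,180,160,120)]),np.hstack([c(e,220,150,120,90),c(f,80,180,160,120)])])[:,:,::-1])
```

```text
(no output)
```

View pics/m5.png

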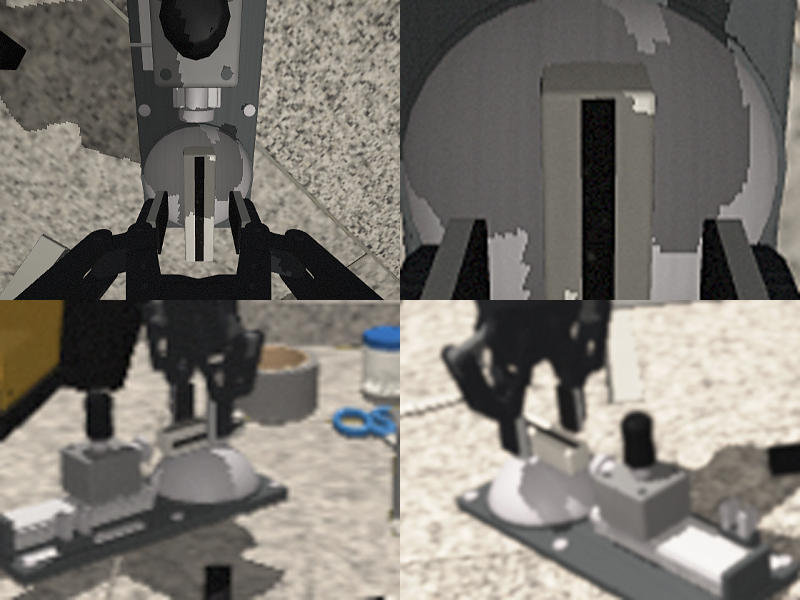

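Profile rests on the dome: its near end is still at (595,96) as when gripped, so it is level, and both fingers are clear. Next I'll rise straight up, back over to the knob and turn so the jaws close along the slide.

>>> {"method": "step_arm", "body": {"commands": [[[0,0,0,0,0,-0.005,0.5],[0,0,0,0,0,-0.015,0.5],[0,0,0,0,0,-0.03,0.5],[0,0,0,0,0,-0.03,0.5],[0,0,0,0,0,-0.03,0.6],[0,0,0,0,0,-0.02,0.6],[0,0,0,0.035,0,0,0.6],[0,0,0,0.035,0,0,0.6],[0,0,0,0.035,0,0,0.6]]]}}

```text
time: 12.12
eef_pos: [0.5294, 0.1854, 0.2089]
tcp_rot: [-0.111, 0.994, 0.0, 0.001]
contact_force: [-0.3, 1.0, 0.2]
opening: 0.598
grasp_force: 0.0
```

>>> {"method": "step_arm", "body": {"commands": [[[0,0,6.9,0,0,0,0.6],[0,0,6.9,0,0,0,0.6],[0,0,6.9,0,0,0,0.6],[0,0,6.9,0,0,0,0.6],[0,0,6.9,0,0,0,0.6],[0,0,6.9,0,0,0,0.6],[0,0,6.9,0,0,0,0.6],[0,0,6.9,0,0,0,0.6],[0,0,6.9,0,0,0,0.6],[0,0,6.9,0,0,0,0.6],[0,0,6.9,0,0,0,0.6],[0,0,6.9,0,0,0,0.6],[0,0,6.9,0,0,0,0.6],[0,0,0.3,0,0,0,0.6],[0,0,0,0,0,0,0.6],[0,0,0,0,0,0,0.6],[0,0,0,0,0,0,0.6]]]}}

```text
time: 13.53
eef_pos: [0.5304, 0.1857, 0.2084]
tcp_rot: [0.623, 0.782, 0.0, 0.0]
contact_force: [-0.2, -0.7, -0.5]
opening: 0.597
grasp_force: 0.0
```

Run:
```python
from h import *
from scipy.spatial.transform import Rotation as R
s=state(); print(s['eef_pos'],s['opening'],R.from_quat(s['tcp_rot']).as_matrix().round(3).tolist())
d=snap('wrist','k1')['color'];e=snap('side','k1s')['color'];f=snap('scene','k1c')['color']
c=lambda I,x,y,w,h:cv2.resize(I[y:y+h,x:x+w],(400,300),interpolation=cv2.INTER_CUBIC)
cv2.imwrite('pics/m6.png',np.vstack([np.hstack([c(d,0,0,560,420),c(d,180,200,200,150)]),np.hstack([c(e,200,150,120,90),c(f,90,200,120,90)])])[:,:,::-1])
```

```text
[0.53043829 0.18572679 0.20842498] 0.5973480830113471 [[-0.224, 0.975, 0.0], [0.975, 0.224, 0.0], [0.0, 0.0, -1.0]]
```

View pics/m6.png

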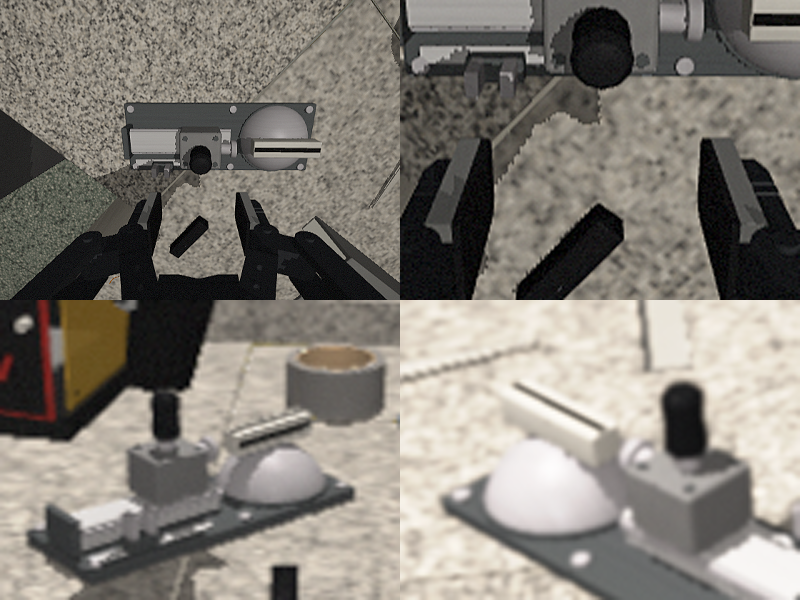

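The profile is balanced on the dome (side and scene panels), released and clear. The knob top is at about (281,228) px in the wrist view, between the jaws. That uses up my picture views, so from here I check the pointer, window and knob positions numerically.

```bash
cat >> h.py <<'E'
X=np.array([.975,.2215]);Y=np.array([-.2215,.975]);O=np.array([.5745,.1957])
def rig2w(x,y,z): return [*(O+x*X+y*Y),z]
def w2rig(p): d=p[:2]-O; return np.round([1000*d@X,1000*d@Y],1)
E
python3 - <<'E'
from h import *
g=lambda n:cv2.cvtColor(cv2.imread('pics/%s.png'%n),cv2.COLOR_BGR2GRAY)
for n in('wrist0','r1','r2','k1'):
    u,v=proj(n,rig2w(-.045,-.040,.042)); a,b=proj(n,rig2w(-.0973,-.040,.045)); print(n,'ptr',u.round(1),v.round(1),'win',a.round(1),b.round(1))
    x,y=int(u),int(v); print('x0',x-14); print('\n'.join(str(yy)+' '+' '.join('%3d'%t for t in g(n)[yy,x-14:x+15]) for yy in range(y-6,y+7,2)))
    x,y=int(a),int(b); print('win x0',x-16); print('\n'.join(str(yy)+' '+' '.join('%3d'%t for t in g(n)[yy,x-16:x+17]) for yy in range(y-4,y+5,2)))
    print('knob top px pred',proj(n,rig2w(-.045,0,.118)).round(1))
E
```

```text
wrist0 ptr 186.1 33.5 win 130.8 47.1
x0 172
27  38  37  37  37  35  37  34  35  39  37  37  30  23 113 159 129  34  26  36  43  37  40  38  34  34  33  32  31  31
29  41  36  34  33  38  38  41  33  31  39  36  42  27  47 163 157  90  19  29  34  33  28  38  46  69  78  86  81 102
31  40  35  38  34  38  35  39  31  35  37  38  34  36  22  91 159 139  62  75  86  90  97  97  95  94  95  94  97  93
33  34  40  35  34  32  28  24  46  47  88  75  83  83  95  90 145 154  95  92  93  95  90  93  94  94  90  90  91  93
35  47  65  80  80  85  90  97  94  94  95  93  96  94  98  87 112 154 135  62  93  90  90  86 156 146 146 147 149 148
37  97  94  96  93  93  92  94  91  89  90  93  92  91  91  89  87 127 107  76 131 149 147 146 172 168 167 168 167 168
39  92  92  92  91  86 152 147 144 145 145 146 148 147 146 148 149 157  86  88 179 170 168 168 169 172 167 158 154 143
win x0 114
43  65  67  63 122 121 122 129 151 145 132  52  66  69  70  66  69  68  70  66  68  61  93 151 142 141 143 141 153 142  47  65  63  68
45  66  63  57 143 144 139 142 141 142 144 106  60  65  63  63  71  68  69  7
[... 4605 characters left out ...]
2  82  73  83  87  85  86  86  91  82  38  52  48  48  42  42  42  38  40  38  43  89  79  80  80 123 162 109  61  43  37  41
240  84  96  89  89  92  86  87  86  86  88  86  44  48  53  40  35  31  30  30  31  28  45  90  87  87  83  79 132  97  42  56  38  33
242  79  75  65  61  79  83  82  84  86  88  87  43  44  52  74  79  69  78  96  90  75  36  88  85  86  87  83  91  79  44  56  67  61
244 100 102  83  57  72  88  84  82  81  84  87  47  48  69  76  63  59  85 102  92  55  27  84  86  81  84  79  90  81  45  72  75  71
246  74  73  75  66  62  89  83  85  81  83  85  53  71  86  92  89  91  87  67  69  71  70  90  83  83  83  83  83  76  57  99  90  88
knob top px pred [279.2 232. ]
```

Pointer home is about -43.8 and the window about -97.5 on my rig frame, so the pull is about 53.7 mm. Now descend on the knob and grip.

>>> {"method": "step_arm", "body": {"commands": [[[0,0,0,0,0.0012,0.02,0.6],[0,0,0,0,0,0.025,0.6],[0,0,0,0,0,0.025,0.6],[0,0,0,0,0,0.018,0.6],[0,0,0,0,0,0.01,0.6],[0,0,0,0,0,0.005,0.6],[0,0,0,0,0,0,0.6],[0,0,0,0,0,0,0.6],[0,0,0,0,0,0,0.4],[0,0,0,0,0,0,0.3],[0,0,0,0,0,0,0.2],[0,0,0,0,0,0,0.1],[0,0,0,0,0,0,0.1],[0,0,0,0,0,0,0.1],[0,0,0,0,0,0,0.1],[0,0,0,0,0,0,0.1]]], "force": 50}}

```text
time: 15.02
eef_pos: [0.5326, 0.1863, 0.1066]
tcp_rot: [0.624, 0.782, 0.001, 0.001]
contact_force: [0.6, -0.5, 6.9]
opening: 0.251
grasp_force: 49.0
```

Run:
```python
from h import *
s=state(); print(s['eef_pos'],w2rig(s['eef_pos']),s['contact_force'],s['opening'])
```

```text
[0.53263433 0.18633509 0.10656288] [-42.9   0.1] [ 0.58591192 -0.48866238  6.93586629] 0.2508287647410729
```

Knob gripped (opening 0.25 ≈ 21 mm, 49 N). Now draw the striker back slowly.

>>> {"method": "step_arm", "body": {"commands": [[[0,0,0,0,-0.002,0,0.1],[0,0,0,0,-0.004,0,0.1],[0,0,0,0,-0.005,0,0.1],[0,0,0,0,-0.005,0,0.1],[0,0,0,0,-0.005,0,0.1],[0,0,0,0,-0.005,0,0.1],[0,0,0,0,-0.005,0,0.1],[0,0,0,0,-0.005,0,0.1],[0,0,0,0,-0.005,0,0.1],[0,0,0,0,-0.005,0,0.1],[0,0,0,0,-0.004,0,0.1],[0,0,0,0,-0.002,0,0.1],[0,0,0,0,0,0,0.1],[0,0,0,0,0,0,0.1],[0,0,0,0,0,0,0.1]]]}}

```text
time: 16.27
eef_pos: [0.4839, 0.1752, 0.1066]
tcp_rot: [0.624, 0.782, 0.003, 0.002]
contact_force: [8.8, 0.4, 0.4]
opening: 0.255
grasp_force: 49.2
```

Run:
```python
from h import *
s=state(); print(s['eef_pos'],w2rig(s['eef_pos']),s['contact_force'],s['opening'],s['grasp_force'])
snap('side','h1s');snap('wrist','h1');snap('scene','h1c')
g=lambda n:cv2.cvtColor(cv2.imread('pics/%s.png'%n),cv2.COLOR_BGR2GRAY)
for n in('h1s','k1s'):
  u,v=proj(n,rig2w(-.0975,-.040,.042)); x,y=int(u),int(v); print(n,u,v,'x0',x-14)
  print('\n'.join(str(yy)+' '+' '.join('%3d'%t for t in g(n)[yy,x-14:x+15]) for yy in range(y-6,y+9)))
# profile check: difference before/after
for a,b,n in(('k1s','h1s','side'),('k1c','h1c','scene')):
  P=np.array([proj(a,rig2w(x,y,z)) for x in(.015,.105) for y in(-.012,.012) for z in(.055,.072)]); x0,y0=P.min(0).astype(int);x1,y1=P.max(0).astype(int)+1
  print(n,(x0,x1,y0,y1),np.abs(g(a)[y0:y1,x0:x1].astype(int)-g(b)[y0:y1,x0:x1]).mean(), cv2.phaseCorrelate(np.float32(g(a)[y0:y1,x0:x1]),np.float32(g(b)[y0:y1,x0:x1])))
```

```text
[0.48387184 0.17523557 0.10660735] [-92.9   0.1] [8.78409014 0.36347042 0.42122286] 0.25498686932672854 49.228197812335566
h1s 240.09146808442546 213.69079191449745 x0 226
207  78  79  76  79  83  86  84  86  85  83  85  84  85  81  85  84  85  84  81  84 113 183 222 224 224 224 224 223 223
208  78  79  78  79  85  87  84  85  85  84  83  85  84  83  85  84  83  83  83  83 107 169 213 222 222 222 223 224 221
209  78  81  79  76  83  87  83  86  85  83  84  83  82  82  81  82  83  84  84  80  84  95 161 214 224 221 216 211 201
210  77  79  77  77  82  88  85  82  82  82  80  82  81  80  82  82  83  82  81  82  83 100 116 168 207 196 175 144 142
211  79  78  78  79  83  88  85  83  83  83  86  81  83  82  81  84  84  81  79  86  89 106 127 132 121 139 173 162 124
212  78  79  78  76  81  88  84  83  84  81  85  84  81  80  84  88  95 101 100 123 139 114 116 119 118 121 120 118 123
213  81  77  78  77  83  89  84  83  83  83  87  91  88  85  98  95 102 109 105 168 188 126 119 117 117 121 123 127 129
214 101  85  83  77  84  89  84  84  84  86  99 103 101 102 109 111 108 107 117 121 112 
[... 2315 characters left out ...]
4 112 119 109  80  52  49  49  52  58  65  82
219 165 148 122 116 117 125 129 118 116 129 119 109 111 116 123 103  54  72  98 112 103  78  54  74  82  81  91 101 117
220 118 120 124 127 121 121 126 129 126 121 102  94 108 114 121 103  51  51  68  81  81  71  74 137 170 144 120 117 117
221 126 126 128 126 129 127 128 121 116  99  62  62  87 102 108  90  56  58  59  55  55  69 108 177 219 187 123 108  73
side (np.int64(263), np.int64(295), np.int64(180), np.int64(196)) 2.5078125 ((-0.11208879868966193, -0.2267721099123161), 0.9315031189471483)
scene (np.int64(117), np.int64(161), np.int64(221), np.int64(250)) 2.4717868338557993 ((0.6014667649684249, -0.0042890728516269405), 0.8944080524974399)
```

Profile still in place, and the TCP is now at -92.9 with home at -42.9. By the relative measurement the mark is at about -96.6, so about 3.8 mm more.

>>> {"method": "step_arm", "body": {"commands": [[[0,0,0,0,-0.002,0,0.1],[0,0,0,0,-0.0018,0,0.1],[0,0,0,0,0,0,0.1],[0,0,0,0,0,0,0.1],[0,0,0,0,0,0,0.1],[0,0,0,0,0,0,0.1],[0,0,0,0,0,0,0.1],[0,0,0,0,0,0,0.1]]]}}

```text
time: 17.08
eef_pos: [0.4804, 0.1744, 0.1066]
tcp_rot: [0.624, 0.782, 0.003, 0.002]
contact_force: [9.6, 0.5, -0.5]
opening: 0.248
grasp_force: 49.3
```

Run:
```python
from h import *
s=state(); print(s['eef_pos'],w2rig(s['eef_pos']),s['contact_force'],s['opening'],s['grasp_force'])
snap('side','i1s')
g=lambda n:cv2.cvtColor(cv2.imread('pics/%s.png'%n),cv2.COLOR_BGR2GRAY).astype(int)
for p in(-.0438,-.0929,-.0966): print(p,proj('i1s',rig2w(p,-.036,.039)).round(1),proj('i1s',rig2w(p,-.046,.039)).round(1))
for m in(-.106,-.097,-.089): print('lug',m,proj('i1s',rig2w(m,-.040,.045)).round(1))
d=g('i1s'); print('x0 230'); print('\n'.join(str(y)+' '+' '.join('%3d'%t for t in d[y,230:258]) for y in range(207,218)))
k=g('k1s'); print('home x0 258'); print('\n'.join(str(y)+' '+' '.join('%3d'%t for t in k[y,248:278]) for y in range(197,212)))
```

```text
[0.48036167 0.17442754 0.10660777] [-96.5   0.1] [ 9.61178233  0.49921874 -0.48144942] 0.24828728132337713 49.34626295347698
-0.0438 [256.5 209. ] [258.8 210.2]
-0.0929 [240.8 213.8] [243.  215.1]
-0.0966 [239.6 214.2] [241.7 215.4]
lug -0.106 [237.2 213.5]
lug -0.097 [240.2 212.6]
lug -0.089 [242.9 211.8]
x0 230
207  84  87  86  84  83  84  88  83  84  82  83  85  83  81  85 138 202 223 223 223 223 223 224 224 224 223 224 224
208  85  87  87  84  86  85  84  85  81  85  85  84  84  82  84 128 195 224 223 223 222 222 223 225 221 217 213 206
209  87  86  85  85  84  85  83  85  82  83  81  82  83  82  83  89 153 205 214 223 222 220 217 212 201 183 154 138
210  88  86  87  82  85  85  83  83  83  81  83  82  83  79  82  91 102 111 172 215 209 195 178 145 143 167 159 128
211  88  85  84  84  84  85  83  83  84  81  83  84  85  81  81  94 108 119 149 166 135 138 172 161 126 120 118 121
212  88  87  83  82  80  84  84  83  83  82  83  86  94 103 119 148 146 120 126 151 146 120 121 118 123 124 121 122
213  87  84  83  84  84  83  88  90  86  80  84  90 104 109 157 211 183 114 120 117 118 1
[... 1662 characters left out ...]
  83  83  84  85 100 117 128 148 142 119 115 120 119 122 125 129 141 157 155 158
207  87  84  84  85  86  84  83  83  85  81  83  86  86 104 123 122 114 156 162 103 109 117 121 121 122 128 138 151 152 154
208  86  84  84  84  84  83  88  93  93  94  98  98 103 132 145 119 122 121 107  74  90 107 114 121 124 128 137 144 144 148
209  84  84  84  84  87  88  93 106 110 121 124 117 118 121 120 118 124 117  87  53  51  60  80 103 116 120 128 130 132 138
210  86  86  85  88  98 103 106 116 117 116 113 114 124 127 123 121 131 112  79  60  52  54  54  58  63  79  95 103 104 109
211  92  99  98 101 117 120 123 121 119 124 128 119 124 131 129 130 131 113  95  84  65  58  49  50  60  70  71  70  69  70
```

Run:
```python
from h import *
g=lambda n:cv2.imread('pics/%s.png'%n)
k,i,h=g('k1s'),g('i1s'),g('h1s')
P=np.array([proj('k1s',rig2w(x,-.023,z)) for x in(-.067,-.022) for z in(.045,.07)]);x0,y0=P.min(0).astype(int);x1,y1=P.max(0).astype(int)
S=4;up=lambda a:cv2.resize(a,None,fx=S,fy=S,interpolation=cv2.INTER_CUBIC)
for n,im in(('h',h),('i',i)):
    r=cv2.matchTemplate(up(im[150:250,190:310]),up(k[y0:y1,x0:x1]),cv2.TM_CCOEFF_NORMED);_,m,_,l=cv2.minMaxLoc(r)
    print(n,m,(l[0]/S+190-x0,l[1]/S+150-y0))
a=proj('k1s',rig2w(-.0445,-.023,.058))
for p in(-.046,-.050,-.0536,-.057): print(p,(proj('k1s',rig2w(-.0445+p,-.023,.058))-a).round(2))
```

```text
h 0.7351923584938049 (np.float64(-8.75), np.float64(-37.75))
i 0.683890163898468 (np.float64(-16.25), np.float64(0.0))
-0.046 [-14.8    4.27]
-0.05 [-16.12   4.65]
-0.0536 [-17.32   5.  ]
-0.057 [-18.45   5.33]
```

The carriage edge in the side view moved about 17 px, against 17.3 px predicted for 53.6 mm. The spring force of 9.6 N also matches, so the knob has not slipped. Handing in.

```bash
python3 -c "
from station import *
print(sign_off())"
```

```text
the job is handed in; nothing more can be done
None
```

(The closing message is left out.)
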